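# Change over and start a benchtop analyser

## Robot

A 6-joint arm with a two-finger parallel gripper is mounted at the origin on the work surface. World frame = base frame: x ahead of the robot, y to its left, z up, the work surface at z = 0. Lengths are in m, angles in rad, forces in N, time in s.
With the tool pointing down it reaches from about 0.35 to 0.85 m from the base axis. Payload 8.1 kg.
Tool frame: the origin (TCP) lies between the finger pads; the fingertips stand 25 mm ahead of it and the grasp point (between the pads) lies 6 mm ahead of it; z points along the fingers, y is the line along which they close (so a half turn about z gives the same grasp; the last joint's range is limited). The gripper opens to 93 mm and grips with 3 to 60 N. Pads are 15 mm wide; open, the fingers measure 128 mm over their backs; the gripper's body (75 mm by 188 mm) begins 65 mm behind the grasp point.
Start: joints at [-1.245, 0.13, 1.488, -0, 1.523, -0.085], TCP at [0.24, -0.55, 0.244] pointing down, gripper open.
Joint ranges: [-2.96, 2.96], [-0.89, 2.26], [0.02, 2.5], [-1.34, 4.48], [0, 2.73], [-2.66, 2.66]. Speed limits (rad/s): [2.39, 2.39, 2.79, 3.14, 3.14, 3.14].

## Interface

Orientations are given as a rotation vector (axis times angle).
In Python, from plant import robot gives the robot as it stands.
- The arm moves only by the tool arm_command, never from a script. Its argument "increments" is text: rows parted by semicolons, each of 5 numbers parted by spaces: the closure, from 0 (fully open) to 1 (shut), then the shift along the tool's x, y, z in mm, then the turn about the tool's z in rad. A call has 1 to 5 rows; each row is the pose to reach, as a shift and turn from the pose commanded when the call began, along the tool's axes at that moment; what a row does not reach only later rows make up. A row lasts 1/10 s, in which the tool goes at most 50 mm and 8.59 degrees, less where a joint would pass 70% of its speed; a pose out of reach is approached as far as the arm can. A call with a gripper value outside its range is refused whole. The fingers move at their own pace and stop on an object; "grip_force" is the grip in N (left out, the last holds). Time passes only in rows, so rows that repeat a pose let the fingers close. It gives the time, the measured TCP pose, the force, the opening and the grip force at its end, in the units of the state.
- robot.read_state(): the state, without advancing time (a new reading comes with each control period).
- robot.read_camera(name): name is "scene" or "side" or "wrist"; returns the picture (400x640x3 uint8, blue, green, red); there is no depth.
- robot.camera_model(name): a dict with "fx", "fy", "cx", "cy" (pixels), "eye" and "rotation" of the camera in the world. Camera axes: x right, y down, z forward; pixel columns grow to the right and rows downward; lengths in m; the calibration is good to about 2 mm. A picture is of the moment at which its call begins: read the wrist's pose just before it. camera_model takes no time and is no camera call; for the wrist camera it gives the pose at the moment of the call.
- robot.close_job(): hands the job in; it is judged then, once.
The state is a dict: "t": time; "q": joint angles; "dq": joint speeds; "joint_torque": joint torques, N m; "tool_pos": TCP position; "orientation": TCP orientation; "force": force on the tool from outside, world axes, zero at the start; "wrist_torque": the same for the moment, N m; "opening": finger opening in m; "gripper_force": force on a finger pad.
Only numpy, scipy, OpenCV 4.12 (cv2) and the standard library are available. Lean on these libraries where they do the work, as an engineer would, in place of code of your own. Each camera call takes 0.05 s, during which the arm holds its last target. There are 200 camera calls.

## Task

Change over the orange benchtop analyser and start it: first lift the spent black rack out of its chamber and lay it flat in the steel discard tray, then load every white sample cartridge from the bench, each standing flat on the chamber floor with its fin up and none on top of another. When all are in, shut the lid fully, then swing the clamp fully down on to the lid, and only after that turn the isolator's rotary handle clockwise all the way to on. Leave the mouse, the spoked wheel and the reagent jar where they are.

Things in the scene. Friction and masses are not known exactly. Their poses are not given: they have to be found in the camera images.
- analyser: orange analyser fixed to the bench, 190 mm (its x) x 320 mm (y) x 110 mm high. Origin: centre of its underside, z up. The lid hinges along its +x side (roughly the robot's left); the clamp is at the middle of its -x side. In its top is a chamber, a plain well 150 (x) x 280 (y) x 60 mm deep, 20 mm walls: room for four cartridges side by side, long sides along x
- chamber_floor (a point): centre of the chamber's floor, 50 mm above the bench; axes as the analyser
- lid (a joint): flat black lid, a plain slab 190 mm from hinge to free edge, 316 mm wide, 12 mm thick, no handle: push it over and down from its outer side. 0 = shut flat on the rim (top face then 122 mm above the bench), about 1.57 = standing straight up, grows as it opens, up to 2.1 (leaning back, where it starts). A stiff hinge: it stays where it is left; about 4 N at the free edge moves it
- lid_hinge (a point): point at the middle of the hinge axis, at mid thickness of the lid: 95 mm to the analyser's +x from its centre, 116 mm above the bench; the axis runs along the analyser's y
- lid_edge (a point): middle of the lid's free edge, 190 mm from the hinge axis, at mid thickness; moves with the lid
- clamp (a joint): steel hold-down clamp, a lever 79 mm long, 24 wide, 10 thick (34 wide, 14 thick at its rubber end). 0 = down, along the analyser's +x over the shut lid (top face then about 15 mm above the pivot); 1.57 = straight up; up to 2.2 = leaning outwards, where it starts. Stays where left; about 2 N at its end moves it. It can pass through the lid
- clamp_pivot (a point): middle of the clamp's hinge axis (along the analyser's y), 104 mm to the analyser's -x from its centre, 122 mm above the bench
- clamp_tip (a point): middle of the clamp's free end, 79 mm from the pivot; moves with the clamp
- isolator: grey isolator box fixed to the bench on the robot's left, 90 x 90 x 60 mm high. Origin: centre of its underside, z up
- handle_axis (a point): point on the vertical axis of the isolator's rotary handle, 85 mm above the bench, in the middle of its grip bar; turns not with the handle, axes as the isolator
- isolator_handle (a joint): black rotary handle on top of the isolator: a grip bar 70 mm long, 14 mm wide, from 69 to 101 mm above the bench. 0 = off, bar along the isolator's x; turns clockwise seen from above; 1.3 = on, at its stop. Stiff (about 0.12 N m), stays where it is left
- tray: low steel discard tray fixed to the bench on the robot's right, outside 140 mm (its x) x 180 mm (its y), rim 20 mm high, wall and floor 4 mm. Origin: centre of its underside
- spent_rack: black plastic spent rack, starts lying in the chamber: body 100 mm (its x) x 140 mm (its y) x 24 high; a grip fin 60 mm (along x) x 14 mm (along y) in the middle on top, from 24 to 52 mm above the underside. Origin: centre of the underside, z up. 0.25 kg nominal
- cartridge0: white plastic sample cartridge, one of up to four alike (1; None if absent). Body 100 mm (its x) x 44 (y) x 22 high; on top in the middle a grip fin 60 mm (along x) x 12 (along y), from 22 to 52 mm above the underside. Origin: centre of the underside, z up. About 0.12 kg. Starts fin up on the bench, to the robot's right
- cartridge1: white plastic sample cartridge, one of up to four alike (2; None if absent). Body 100 mm (its x) x 44 (y) x 22 high; on top in the middle a grip fin 60 mm (along x) x 12 (along y), from 22 to 52 mm above the underside. Origin: centre of the underside, z up. About 0.12 kg. Starts fin up on the bench, to the robot's right
- cartridge2: white plastic sample cartridge, one of up to four alike (3; None if absent). Body 100 mm (its x) x 44 (y) x 22 high; on top in the middle a grip fin 60 mm (along x) x 12 (along y), from 22 to 52 mm above the underside. Origin: centre of the underside, z up. About 0.12 kg. Starts fin up on the bench, to the robot's right
- cartridge3: white plastic sample cartridge, one of up to four alike (4; None if absent). Body 100 mm (its x) x 44 (y) x 22 high; on top in the middle a grip fin 60 mm (along x) x 12 (along y), from 22 to 52 mm above the underside. Origin: centre of the underside, z up. About 0.12 kg. Starts fin up on the bench, to the robot's right
- mouse: black computer mouse, 110 x 62 x 34 mm, beyond the work; leave alone. Origin: centre of the underside
- wheel: flat black spoked wheel, 96 mm across, 12 mm high, on the left beyond the isolator; leave alone. Origin: centre of the underside
- reagent: white reagent jar, 70 mm across, 70 mm high, on the right beyond the tray; leave alone. Origin: centre of the underside
Things that resemble listed ones, but are neither listed nor needed, are in the scene too. Leave any yellow look-alike of the spent_rack alone.

How it is judged:
On the way, in this order (a step that is already met when the one before it is completed fails the run):
1. the spent rack lies flat in the discard tray, released (x of spent_rack in the frame of tray between -0.04 and 0.04 m and y of spent_rack in the frame of tray between -0.05 and 0.05 m and z of spent_rack in the frame of tray below 0.012 m and angle between spent_rack's own z axis and vertical below 0.1 rad and linear speed of spent_rack below 0.03 m/s and contact force between the fingers and spent_rack below 0.2 N), for 0.2 s.
2. every cartridge present stands flat on the chamber floor, fin up, released (x of cartridge0 in the frame of chamber_floor between -0.06 and 0.06 m and y of cartridge0 in the frame of chamber_floor between -0.125 and 0.125 m and z of cartridge0 in the frame of chamber_floor between -0.006 and 0.01 m and angle between each of cartridge0, cartridge1, cartridge2, cartridge3's own z axis and vertical below 0.12 rad and linear speed of each of cartridge0, cartridge1, cartridge2, cartridge3 below 0.03 m/s and contact force between the fingers and cartridge0 below 0.2 N and x of cartridge1 in the frame of chamber_floor between -0.06 and 0.06 m and y of cartridge1 in the frame of chamber_floor between -0.125 and 0.125 m and z of cartridge1 in the frame of chamber_floor between -0.006 and 0.01 m and contact force between the fingers and cartridge1 below 0.2 N and x of cartridge2 in the frame of chamber_floor between -0.06 and 0.06 m and y of cartridge2 in the frame of chamber_floor between -0.125 and 0.125 m and z of cartridge2 in the frame of chamber_floor between -0.006 and 0.01 m and contact force between the fingers and cartridge2 below 0.2 N and x of cartridge3 in the frame of chamber_floor between -0.06 and 0.06 m and y of cartridge3 in the frame of chamber_floor between -0.125 and 0.125 m and z of cartridge3 in the frame of chamber_floor between -0.006 and 0.01 m and contact force between the fingers and cartridge3 below 0.2 N), for 0.2 s.
3. the lid is shut (value of joint lid below 0.05 rad), for 0.2 s.
4. the clamp is down on the lid (value of joint clamp below 0.1 rad), for 0.2 s.
5. the isolator is turned on (value of joint isolator_handle above 1.2 rad), for 0.2 s.
At the end, for the whole second after the job is handed in: Rack flat in the tray (40 mm across, 50 mm along from its middle, tilt < 0.1 rad); all cartridges on the chamber floor (within 10 mm, tilt < 0.12 rad); lid < 0.05 rad, clamp < 0.1 rad, isolator > 1.2 rad; rack and cartridges released, at rest (all of step 1 and all of step 2 and value of joint lid below 0.05 rad and value of joint clamp below 0.1 rad and value of joint isolator_handle above 1.2 rad); the robot touches nothing.
It fails at once if the isolator is turned on while the clamp is up (value of joint isolator_handle above 0.6 rad and value of joint clamp above 0.5 rad).
It fails at once if the mouse is pushed away (distance of mouse from where it was at the start of the episode above 0.03 m).
It fails at once if the spoked wheel is pushed away (distance of wheel from where it was at the start of the episode above 0.03 m).
It fails at once if the reagent jar is pushed away (distance of reagent from where it was at the start of the episode above 0.03 m).
Of cartridge0, cartridge1, cartridge2, cartridge3 only 2 to 4 are there at a start; the rules pass over those that are not, and their reading is None.
At some moment in a run one of spent_rack, cartridge0, cartridge1, cartridge2, cartridge3 may be knocked a few centimetres aside while the robot is not near it.
It also fails if it takes over 210 s, if anything falls off the work surface, if the arm or the gripper's body presses on something with over 40 N, if the wrist force passes 120 N, or if a joint passes its speed limit or range.

## Working session

There is one attempt and no reset: what is moved stays moved. The work goes in short steps, Python scripts to look and compute and a tool call to move; the robot and the scene stay as the last step left them, time stands still between calls to the robot, and variables do not carry over. Pictures are saved under pics/ and viewed, at most 14 in all, crops included, and the job is handed in when it is done.

Besides the shell and the picture viewer there is one more tool, called after "Call:" as name(argument=value, ...) on one line, values as JSON. arm_command: Moves the arm, as the interface text tells. Its arguments: {"type":"object","properties":{"increments":{"type":"string"},"grip_force":{"type":"number"}},"required":["increments"]}

```bash
mkdir -p pics
python3 - <<'E'
from plant import robot
import cv2
for n in("scene","side","wrist"):
    m=robot.camera_model(n);print(n,{k:(v if not hasattr(v,'round') else v.round(4).tolist() if hasattr(v,'tolist') else v) for k,v in m.items()})
    im=robot.read_camera(n);cv2.imwrite(f"pics/{n}0.png",im)
    
s=robot.read_state();print(s["t"],s["tool_pos"],s["orientation"],s["opening"])
E
```

```text
scene {'fx': 502.357649896238, 'fy': 502.357649896238, 'cx': 313.7772365504915, 'cy': 206.50949578662878, 'eye': [1.2681, 0.5658, 1.1779], 'rotation': [-1.1769, -2.4045, 0.9097]}
side {'fx': 464.52178850613245, 'fy': 464.52178850613245, 'cx': 321.4616289972146, 'cy': 197.1177240965071, 'eye': [0.0171, 0.9506, 0.8672], 'rotation': [-0.586, 2.5417, -1.2984]}
wrist {'fx': 335.17455180762556, 'fy': 335.17455180762556, 'cx': 316.1011953130386, 'cy': 199.40021225726656, 'eye': [0.3102, -0.52, 0.3844], 'rotation': [2.4295, -1.592, -0.2208]}
0.15 [ 0.23949881 -0.54967333  0.24282009] [-3.07413657e+00 -6.40455009e-01  2.70534324e-04] 0.09310491404239529
```

View pics/scene0.png

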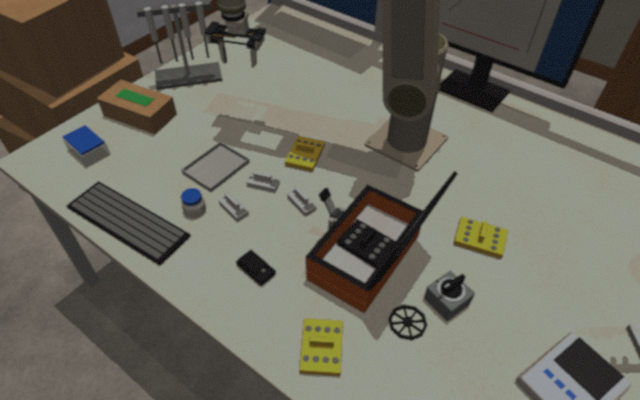

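View pics/side0.png

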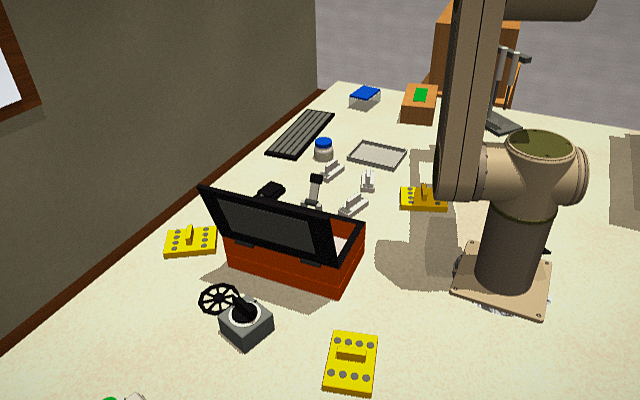

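The scene picture shows the orange analyser at (365,245) with the black rack inside at (368,242), cartridges at (263,182), (233,207) and (301,201), the tray at (215,166), the isolator at (449,293) and yellow look-alikes at (305,153), (482,236), (322,347). The black things that could pass for the rack are the mouse (256,267) and wheel (407,321). I choose the black finned body in the chamber. I'll check it in a close crop.

```bash
cat > h.py <<'E'
import numpy as np,cv2
from scipy.spatial.transform import Rotation as R
from plant import robot
def cam(n):
    m=robot.camera_model(n); r=np.array(m["rotation"],float)
    return np.array(m["eye"]),R.from_rotvec(r).as_matrix(),m
def ray(n,px,z,c=None):
    e,M,m=c or cam(n); d=M@np.array([(px[0]-m["cx"])/m["fx"],(px[1]-m["cy"])/m["fy"],1]); return e+d*(z-e[2])/d[2]
def proj(n,P,c=None):
    e,M,m=c or cam(n); p=(np.atleast_2d(P)-e)@M; return np.c_[m["fx"]*p[:,0]/p[:,2]+m["cx"],m["fy"]*p[:,1]/p[:,2]+m["cy"]]
def crop(src,x,y,w,h,k,out,im=None):
    im=cv2.imread(src) if im is None else im
    c=cv2.resize(im[y:y+h,x:x+w],None,fx=k,fy=k,interpolation=cv2.INTER_CUBIC)
    for i in range((x+19)//20*20,x+w,20): cv2.putText(c,str(i),(int((i-x)*k),8),0,.33,(0,0,255));cv2.line(c,(int((i-x)*k),10),(int((i-x)*k),15),(0,0,255))
    for j in range((y+19)//20*20,y+h,20): cv2.putText(c,str(j),(0,int((j-y)*k)+4),0,.33,(0,0,255));cv2.line(c,(22,int((j-y)*k)),(28,int((j-y)*k)),(0,0,255))
    cv2.imwrite(out,c)
E
python3 - <<'E'
from h import *
crop("pics/scene0.png",290,170,200,150,4,"pics/c1.png")
crop("pics/scene0.png",170,130,160,100,5,"pics/c2.png")
E
```

```text
(no output)
```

View pics/c1.png

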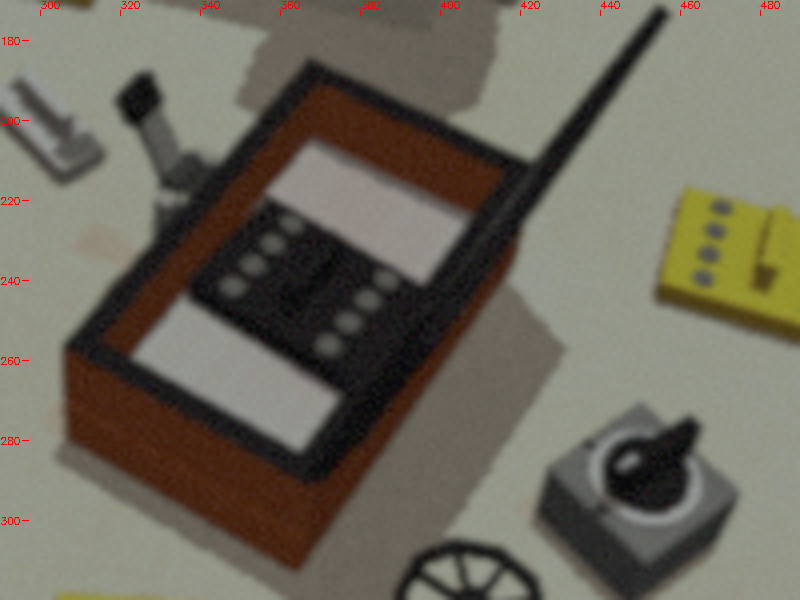

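View pics/c2.png

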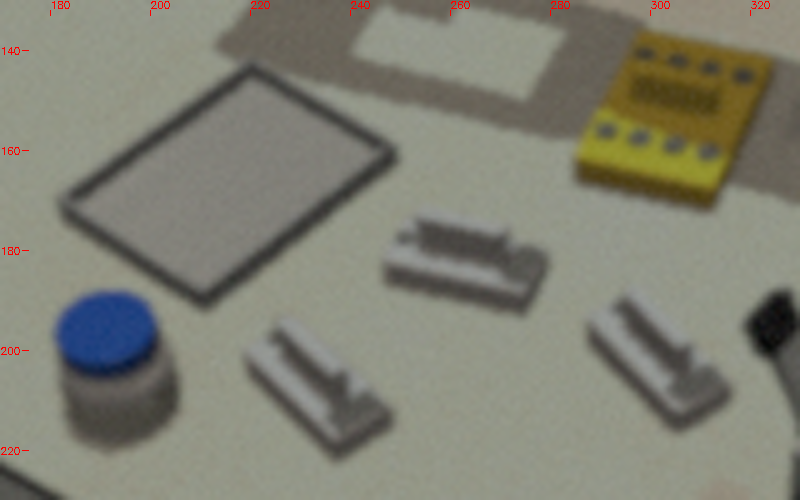

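The close crop confirms the black finned rack in the chamber: its two dot rows run along the chamber's length, from (363,186+40) to (348,202+40), so the fin lies along the analyser's y. The second crop shows three cartridges and the tray, with tray corners at (220,143), (249,160), (211,191) and (182,171).

Run:
```python
from h import *
c=cam("scene")
def P(l,z,k,x0,y0): return np.array([ray("scene",(x0+u/k,y0+v/k),z,c)[:2] for u,v in l])
def show(n,a): print(n,(a*1000).round().tolist())
a=P([(310,60),(65,345),(315,480),(535,165)],.110,4,290,170); show("rim",a); show("ctr",a.mean(0)); print(np.linalg.norm(a-np.roll(a,-1,0),axis=1),np.degrees(np.arctan2(*(a[0]-a[1])[::-1])),np.degrees(np.arctan2(*(a[2]-a[1])[::-1])))
d=P([(292,223),(272,243),(252,265),(232,287),(386,279),(368,300),(348,322),(328,345)],.074,4,290,170); show("dots",d); show("ctr",d.mean(0))
t=P([(252,68),(395,153),(205,303),(62,205)],.020,5,170,130); show("tray",t); show("ctr",t.mean(0)); print(np.linalg.norm(t-np.roll(t,-1,0),axis=1),np.degrees(np.arctan2(*(t[0]-t[3])[::-1])))
i=P([(638,405),(738,492),(632,568),(548,468)],.060,4,290,170); show("iso",i); show("ctr",i.mean(0))
show("cart",P([(318,380),(465,250),(658,350)],.03,5,170,130))
show("mouse,jar",P([(430,690),(115,380)],.03,5,170,130))
```

```text
rim [[357.0, 61.0], [670.0, 79.0], [655.0, 265.0], [345.0, 243.0]]
ctr [507.0, 162.0]
[0.31372973 0.18632532 0.31119231 0.18254452] -176.79335193413795 94.48347525211827
dots [[467.0, 124.0], [491.0, 123.0], [516.0, 123.0], [540.0, 123.0], [469.0, 203.0], [492.0, 203.0], [516.0, 203.0], [541.0, 202.0]]
ctr [504.0, 163.0]
tray [[427.0, -494.0], [429.0, -357.0], [604.0, -359.0], [600.0, -496.0]]
ctr [515.0, -426.0]
[0.1361731  0.17556063 0.13768238 0.1729903 ] 179.17488840729308
iso [[446.0, 388.0], [467.0, 471.0], [558.0, 443.0], [526.0, 365.0]]
ctr [499.0, 417.0]
cart [[613.0, -250.0], [475.0, -253.0], [467.0, -101.0]]
mouse,jar [[741.0, -42.0], [690.0, -347.0]]
```

View pics/wrist0.png

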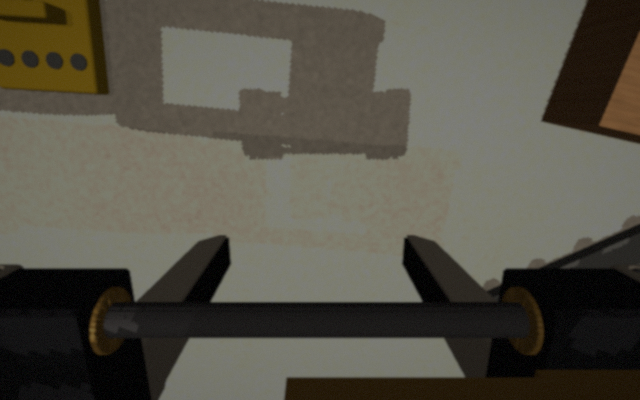

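The wrist view shows the yellow look-alike at (45,45) and otherwise bare bench, so it is no use for the rack. I'm moving above the chamber now.

Call:
arm_command(increments="0.35 138 -143 -15 0.41;0.35 138 -143 -15 0.41;0.35 138 -143 -15 0.41;0.35 138 -143 -15 0.41;0.35 138 -143 -15 0.41", grip_force=25)

```text
t: 0.65
tool_pos: [0.3109, -0.3596, 0.2591]
orientation: [-3.141, -0.008, -0.002]
force: [0.2, 0.0, 0.0]
opening: 0.0613
gripper_force: 0.0
```

Call:
arm_command(increments="0.35 65 -175 -14 0;0.35 65 -175 -14 0;0.35 65 -175 -14 0;0.35 65 -175 -14 0;0.35 65 -175 -14 0")

```text
t: 1.15
tool_pos: [0.3752, -0.1859, 0.2731]
orientation: [-3.141, -0.009, -0.002]
force: [-0.1, -0.8, -0.2]
opening: 0.0607
gripper_force: 0.0
```

```bash
cat >> h.py <<'E'
def to(x,y,z,yaw=None):
    "tool-axis shift (mm) and turn from the measured pose to a world pose, tool x at yaw deg"
    s=robot.read_state();p=np.array(s["tool_pos"]);M=R.from_rotvec(s["orientation"]).as_matrix()
    y0=np.degrees(np.arctan2(M[1,0],M[0,0])); d=M.T@(np.array([x,y,z])-p)*1000
    t=0 if yaw is None else -np.radians((yaw-y0+180)%360-180)
    print("t",round(s["t"],2),"pos",p.round(4),"yaw",round(y0,1),"tilt",round(np.degrees(np.arccos(-M[2,2])),2),"shift",d.round(1),"turn",round(t,3),"open",round(s["opening"],4),"q6",round(s["q"][5],2),"F",np.round(s["force"],1))
E
python3 -c "
from h import *
to(.504,.163,.30,0)
import cv2;cv2.imwrite('pics/w1.png',robot.read_camera('wrist'))"
```

```text
t 1.15 pos [ 0.3752 -0.1859  0.2731] yaw 0.3 tilt 0.09 shift [ 130.8 -348.1  -26.5] turn 0.006 open 0.0607 q6 0.98 F [-0.1 -0.8 -0.2]
```

Call:
arm_command(increments="0.35 65 -175 -14 0;0.35 65 -175 -14 0;0.35 65 -175 -14 0;0.35 65 -175 -14 0;0.35 65 -175 -14 0")

```text
t: 1.7
tool_pos: [0.4399, -0.0117, 0.2866]
orientation: [-3.141, -0.006, -0.0]
force: [0.1, -1.4, -0.8]
opening: 0.0603
gripper_force: 0.0
```

Call:
arm_command(increments="0.35 65 -173 -13 0;0.35 65 -173 -13 0;0.35 65 -173 -13 0;0.35 65 -173 -13 0;0.35 65 -173 -13 0")

```text
t: 2.2
tool_pos: [0.505, 0.1607, 0.2988]
orientation: [-3.141, -0.004, 0.001]
force: [0.1, 0.1, -0.3]
opening: 0.0603
gripper_force: 0.0
```

```bash
python3 -c "
from h import *
to(.504,.163,.102,0)
c=cam('wrist');im=robot.read_camera('wrist');cv2.imwrite('pics/w2.png',im)
print(proj('wrist',[[.474,.163,.102],[.534,.163,.102],[.504,.163,.102]],c).round())
s=cv2.imread('pics/w1.png')
crop('',0,0,640,400,1.24,'pics/w2b.png',im)"
```

```text
t 2.2 pos [0.505  0.1607 0.2988] yaw 0.2 tilt 0.05 shift [ -0.8  -2.3 196.8] turn 0.003 open 0.0603 q6 1.78 F [ 0.1  0.1 -0.3]
[[314. 211.]
 [314. 154.]
 [314. 183.]]
```

View pics/w2b.png

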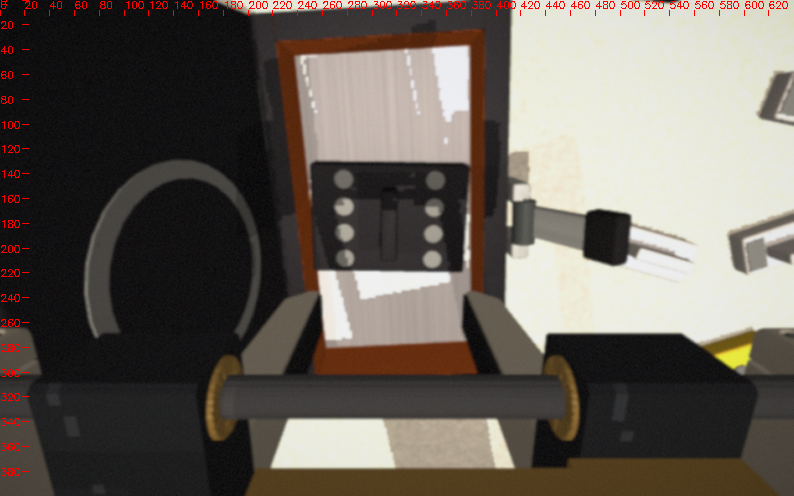

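The wrist picture shows the rack's fin from (314,152) to (314,211), exactly where my estimate projects, with dots either side. Going down to grasp.

Call:
arm_command(increments="0.35 -1 -2 50 0;0.35 -1 -2 100 0;0.35 -1 -2 150 0;0.35 -1 -2 175 0;0.35 -1 -2 190 0")

```text
t: 2.75
tool_pos: [0.5009, 0.1583, 0.1062]
orientation: [3.14, -0.002, -0.008]
force: [-0.4, -0.4, 0.6]
opening: 0.0603
gripper_force: 0.0
```

Call:
arm_command(increments="0.35 0 0 7 0;0.35 0 0 7 0;1 0 0 7 0;1 0 0 7 0;1 0 0 7 0")

```text
t: 3.25
tool_pos: [0.5036, 0.1615, 0.1041]
orientation: [-3.141, -0.002, -0.004]
force: [-0.9, -0.4, -1.0]
opening: 0.0408
gripper_force: 0.0
```

Call:
arm_command(increments="1 0 0 0 0;1 0 0 -15 0;1 0 0 -30 0;1 0 0 -45 0;1 0 0 -60 0")

```text
t: 3.75
tool_pos: [0.5031, 0.1614, 0.1649]
orientation: [-3.141, -0.001, -0.003]
force: [0.9, -0.1, -0.3]
opening: 0.0023
gripper_force: 0.0
```

Fingers were too slow and I lifted early. I'll redo the grasp with a longer close.

Call:
arm_command(increments="0.4 0 0 0 0;0.4 0 0 0 0;0.4 0 0 0 0;0.4 0 0 0 0;0.4 0 0 0 0")

```text
t: 4.25
tool_pos: [0.5021, 0.1612, 0.1618]
orientation: [3.141, 0.001, -0.002]
force: [-0.3, -0.4, 0.1]
opening: 0.038
gripper_force: 0.0
```

Call:
arm_command(increments="0.4 0 0 0 0;0.4 0 0 0 0;0.4 0 0 30 0;0.4 0 0 55 0;0.4 0 0 62 0")

```text
t: 4.75
tool_pos: [0.5008, 0.1609, 0.0991]
orientation: [3.141, 0.001, -0.007]
force: [-26.4, -6.6, 48.0]
opening: 0.056
gripper_force: 23.9
```

Call:
arm_command(increments="0.4 0 0 0 0;1 0 0 0 0;1 0 0 0 0;1 0 0 0 0;1 0 0 0 0")

```text
t: 5.25
tool_pos: [0.5028, 0.1613, 0.1009]
orientation: [-3.142, -0.001, -0.001]
force: [-0.7, 0.1, -0.4]
opening: 0.0281
gripper_force: 0.0
```

Call:
arm_command(increments="1 0 0 0 0;1 0 0 0 0;1 0 0 0 0;1 0 0 0 0;1 0 0 0 0")

```text
t: 5.75
tool_pos: [0.5027, 0.1615, 0.1007]
orientation: [-3.141, -0.001, -0.0]
force: [0.1, 2.3, -0.4]
opening: 0.0136
gripper_force: 25.0
```

Call:
arm_command(increments="1 0 0 -10 0;1 0 0 -50 0;1 0 0 -100 0;1 0 0 -150 0;1 0 0 -180 0", grip_force=40)

```text
t: 6.25
tool_pos: [0.5034, 0.1612, 0.2856]
orientation: [-3.141, -0.001, -0.007]
force: [1.0, -0.5, -2.3]
opening: 0.0141
gripper_force: 40.0
```

Call:
arm_command(increments="1 0 30 -20 0;1 2 75 -20 0;1 3 120 -20 0;1 4 165 -20 0;1 6 210 -20 0")

```text
t: 6.75
tool_pos: [0.5081, -0.0505, 0.3009]
orientation: [3.141, 0.002, -0.001]
force: [2.5, -0.6, -2.7]
opening: 0.0134
gripper_force: 40.0
```

Call:
arm_command(increments="1 0 40 0 -0.1;1 2 85 0 -0.2;1 3 130 0 -0.3;1 4 170 0 -0.4;1 6 210 0 -0.5")

```text
t: 7.25
tool_pos: [0.5141, -0.2606, 0.3007]
orientation: [-3.042, -0.784, 0.001]
force: [1.4, 0.9, -2.5]
opening: 0.0136
gripper_force: 40.0
```

```bash
python3 -c "
from h import *
to(.515,-.426,.12,89)"
```

```text
t 7.25 pos [ 0.5141 -0.2606  0.3007] yaw 28.9 tilt 0.05 shift [-79.  145.4 180.7] turn -1.049 open 0.0136 q6 0.51 F [ 1.4  0.9 -2.5]
```

Call:
arm_command(increments="1 -16 30 10 -0.14;1 -32 60 20 -0.28;1 -48 90 30 -0.42;1 -64 120 40 -0.56;1 -79 145 40 -0.7")

```text
t: 7.75
tool_pos: [0.5139, -0.4249, 0.2581]
orientation: [-2.584, -1.779, 0.002]
force: [0.8, 0.4, -2.6]
opening: 0.0135
gripper_force: 40.0
```

Call:
arm_command(increments="1 0 0 10 -0.14;1 0 0 30 -0.28;1 0 0 50 -0.35;1 0 0 65 -0.35;1 0 0 65 -0.35")

```text
t: 8.25
tool_pos: [0.5137, -0.4226, 0.1922]
orientation: [-2.242, -2.192, 0.001]
force: [-0.6, 0.1, -3.9]
opening: 0.0136
gripper_force: 40.0
```

```bash
python3 -c "
from h import *
to(.515,-.426,.057,89)
im=robot.read_camera('scene');crop('',160,110,170,120,4.7,'pics/c3.png',im)"
```

```text
t 8.25 pos [ 0.5137 -0.4226  0.1922] yaw 88.7 tilt 0.34 shift [ -3.9   1.9 135.2] turn -0.005 open 0.0136 q6 -0.74 F [-0.6  0.1 -3.9]
```

View pics/c3.png

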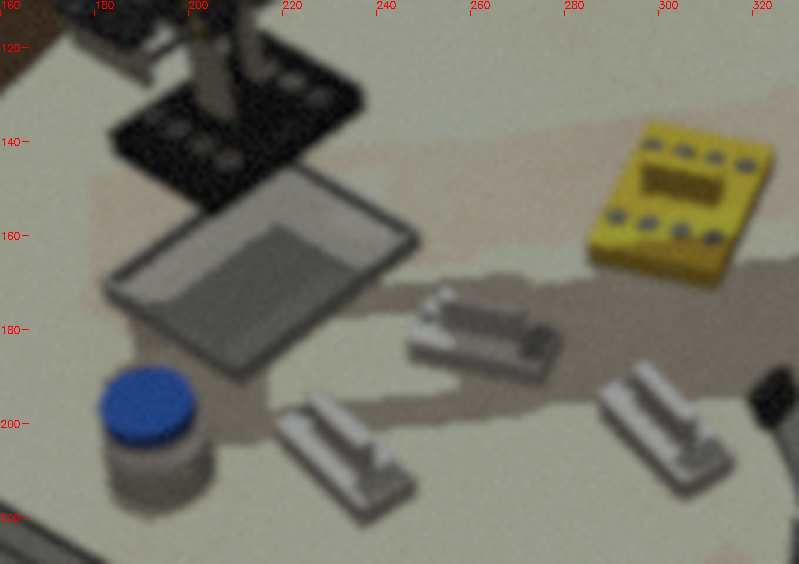

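The rack hangs level above the tray, aligned with its long side (rack corners near (183,140), (236,131)). Lowering and releasing.

Call:
arm_command(increments="1 -4 2 40 0;1 -4 2 80 0;1 -4 2 105 0;1 -4 2 115 0;1 -4 2 120 0")

```text
t: 8.8
tool_pos: [0.5174, -0.4279, 0.0759]
orientation: [-2.244, -2.198, 0.0]
force: [0.0, 0.4, -3.3]
opening: 0.0139
gripper_force: 40.0
```

Call:
arm_command(increments="1 0 0 5 0;1 0 0 10 0;1 0 0 14 0;1 0 0 14 0;0.4 0 0 14 0")

```text
t: 9.3
tool_pos: [0.5175, -0.4282, 0.0624]
orientation: [2.243, 2.198, 0.0]
force: [0.4, -0.7, 0.2]
opening: 0.0181
gripper_force: 0.0
```

Call:
arm_command(increments="0.5 0 0 0 0;0.5 0 0 0 0;0.5 0 0 0 0;0.5 0 0 0 0;0.5 0 0 0 0")

```text
t: 9.8
tool_pos: [0.5172, -0.4279, 0.0617]
orientation: [2.243, 2.199, -0.0]
force: [-0.1, 0.1, -0.6]
opening: 0.0463
gripper_force: 0.0
```

Call:
arm_command(increments="0.5 0 0 0 0;0.5 0 0 -40 0;0.5 0 0 -90 0;0.5 0 0 -140 0;0.5 0 0 -190 0")

```text
t: 10.3
tool_pos: [0.5169, -0.4276, 0.2535]
orientation: [-2.243, -2.199, -0.0]
force: [0.4, -1.1, 0.5]
opening: 0.0467
gripper_force: 0.0
```

```bash
python3 -c "
from h import *
to(.545,-.250,.25,89)"
```

```text
t 10.3 pos [ 0.5169 -0.4276  0.2535] yaw 88.9 tilt 0.01 shift [178.1  24.5   3.5] turn -0.003 open 0.0467 q6 -0.75 F [ 0.4 -1.1  0.5]
```

Call:
arm_command(increments="0.5 40 0 -40 0;0.5 80 0 -80 0;0.5 120 0 -110 0;0.5 160 0 -130 0;0.5 180 0 -130 0")

```text
t: 10.8
tool_pos: [0.5217, -0.2458, 0.3867]
orientation: [2.237, 2.196, 0.004]
force: [-1.3, -0.6, 0.2]
opening: 0.046
gripper_force: 0.0
```

Call:
arm_command(increments="0.5 0 0 0 0;0.5 0 0 0 0")

```text
t: 11.0
tool_pos: [0.5209, -0.2477, 0.3817]
orientation: [2.242, 2.2, -0.0]
force: [0.1, -0.2, -0.0]
opening: 0.0462
gripper_force: 0.0
```

```bash
python3 -c "
from h import *
to(.545,-.250,.25,89)
c=cam('wrist');np.save('c4.npy',np.array([c],dtype=object),allow_pickle=True)
im=robot.read_camera('wrist')
print(proj('wrist',[[.613,-.25,.03],[.475,-.253,.03],[.467,-.101,.03]],c).round())
cv2.imwrite('pics/w3.png',im);crop('',0,0,640,400,1.25,'pics/w3b.png',im)"
```

```text
t 11.0 pos [ 0.5209 -0.2477  0.3817] yaw 88.9 tilt 0.04 shift [ -1.7  24.1 131.7] turn -0.001 open 0.0462 q6 -0.51 F [ 0.1 -0.2 -0. ]
[[377. 158.]
 [284. 162.]
 [273.  51.]]
```

View pics/w3b.png

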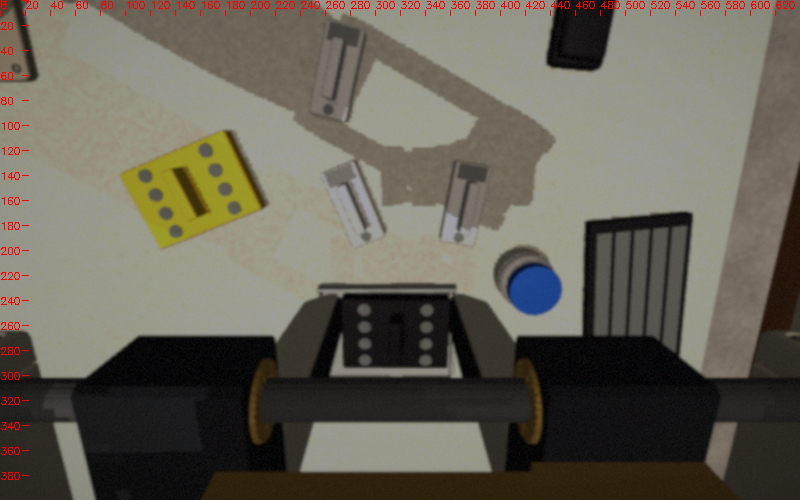

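The wrist picture shows the rack lying flat in the tray at (395,330) and three cartridges (coordinates in the 1.25x picture): C1 (353,203), C2 (464,203), C3 (338,70). I'll compute their poses from the body corners.

```bash
python3 -c "
from h import *
c=cam('wrist')
for n,l in dict(C1=[(322,172),(355,160),(384,237),(360,246)],C2=[(455,161),(488,163),(472,246),(441,242)],C3=[(331,20),(366,27),(347,121),(311,113)]).items():
    p=np.array([ray('wrist',(u/1.25,v/1.25),.02,c)[:2] for u,v in l])
    ax=(p[0]+p[1]-p[2]-p[3])/2
    print(n,(p.mean(0)*1000).round(),'len',np.linalg.norm(ax).round(3),np.linalg.norm(p[0]-p[1]).round(3),'fin yaw',np.degrees(np.arctan2(ax[1],ax[0])).round(1))
p=np.array([ray('wrist',(u/1.25,v/1.25),.028,c)[:2] for u,v in [(343,294),(448,296),(448,367),(343,367)]]);print(p.round(3),p.mean(0))
to(.468,-.1,.20,76)
"
```

```text
C1 [ 474. -258.] len 0.1 0.042 fin yaw 111.4
C2 [ 605. -260.] len 0.101 0.039 fin yaw 81.1
C3 [ 462. -108.] len 0.1 0.038 fin yaw 74.2
[[ 0.454 -0.37 ]
 [ 0.587 -0.376]
 [ 0.588 -0.477]
 [ 0.448 -0.475]] [ 0.51916586 -0.424598  ]
t 11.05 pos [ 0.5206 -0.2484  0.381 ] yaw 88.9 tilt 0.05 shift [147.3 -55.4 181. ] turn 0.224 open 0.0465 q6 -0.51 F [-0.3 -0.4 -0.2]
```

Call:
arm_command(increments="0.5 28 -12 30 0.08;0.5 56 -24 70 0.16;0.5 84 -37 110 0.26;0.5 112 -50 150 0.26;0.5 139 -61 180 0.26")

```text
t: 11.55
tool_pos: [0.4604, -0.1076, 0.1978]
orientation: [-2.509, -1.885, 0.004]
force: [1.1, 0.1, 0.2]
opening: 0.0464
gripper_force: 0.0
```

Call:
arm_command(increments="0.5 0 0 35 0;0.5 0 0 65 0;0.5 0 0 80 0;0.5 0 0 80 0;0.5 0 0 80 0")

```text
t: 12.05
tool_pos: [0.4622, -0.1085, 0.1213]
orientation: [-2.51, -1.887, 0.001]
force: [-0.2, 0.7, 0.4]
opening: 0.0463
gripper_force: 0.0
```

```bash
python3 -c "
from h import *
to(.462,-.108,.051,74.2)
im=robot.read_camera('wrist');cv2.imwrite('pics/w4.png',im)
c=cam('wrist');P=np.array([.462,-.108,.052]);u=np.array([np.cos(np.radians(74.2)),np.sin(np.radians(74.2)),0])*.03
for q in proj('wrist',[P-u,P+u],c): cv2.circle(im,tuple(int(v) for v in q),3,(0,0,255),1)
crop('',120,0,400,300,2,'pics/w4b.png',im)"
```

```text
t 12.05 pos [ 0.4622 -0.1085  0.1213] yaw 73.9 tilt 0.09 shift [ 0.4 -0.2 70.3] turn -0.006 open 0.0463 q6 -0.06 F [-0.2  0.7  0.4]
```

View pics/w4b.png

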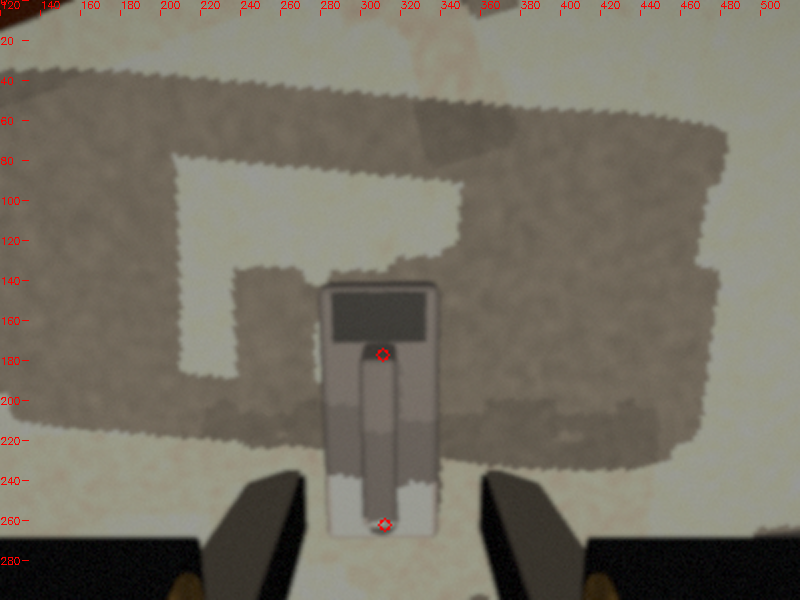

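The picture shows the fin centred between the open fingers, with my projected fin ends (311,177) and (312,262) right on it. Grasping C3.

Call:
arm_command(increments="0.5 0 0 35 0;0.5 0 0 60 0;0.5 0 0 66 0;0.5 0 0 70 0;0.5 0 0 70 0", grip_force=30)

```text
t: 12.6
tool_pos: [0.4635, -0.1081, 0.0528]
orientation: [2.509, 1.889, 0.001]
force: [-0.3, -0.1, 0.3]
opening: 0.0464
gripper_force: 0.0
```

Call:
arm_command(increments="1 0 0 0 0;1 0 0 0 0;1 0 0 0 0;1 0 0 0 0;1 0 0 0 0")

```text
t: 13.1
tool_pos: [0.4625, -0.1076, 0.0518]
orientation: [-2.509, -1.89, 0.0]
force: [-0.9, 0.1, 1.4]
opening: 0.012
gripper_force: 30.0
```

Call:
arm_command(increments="1 0 0 0 0;1 0 0 0 0;1 0 0 -30 0;1 0 0 -80 0;1 0 0 -130 0")

```text
t: 13.6
tool_pos: [0.4615, -0.1073, 0.1818]
orientation: [-2.508, -1.888, 0.002]
force: [1.8, -1.0, -0.7]
opening: 0.0118
gripper_force: 30.0
```

Call:
arm_command(increments="1 0 0 -50 -0.1;1 0 0 -90 -0.2;1 0 0 -90 -0.34;1 0 0 -90 -0.34;1 0 0 -90 -0.34")

```text
t: 14.1
tool_pos: [0.4621, -0.1075, 0.2704]
orientation: [-2.157, -2.281, 0.001]
force: [-0.4, 1.1, -2.2]
opening: 0.0122
gripper_force: 30.0
```

```bash
python3 -c "
from h import *
to(.592,.167,.103,93.5)"
```

```text
t 14.1 pos [ 0.4621 -0.1075  0.2704] yaw 93.2 tilt 0.1 shift [266.7 145.3 167.3] turn -0.005 open 0.0122 q6 -0.39 F [-0.4  1.1 -2.2]
```

Call:
arm_command(increments="1 36 20 0 0;1 72 40 0 0;1 110 60 0 0;1 148 81 0 0;1 184 100 0 0")

```text
t: 14.6
tool_pos: [0.551, 0.0837, 0.2694]
orientation: [-2.157, -2.281, 0.004]
force: [1.0, -1.4, -1.8]
opening: 0.0118
gripper_force: 30.0
```

Call:
arm_command(increments="1 36 20 0 0;1 65 35 0 0;1 83 45 0 0;1 83 45 0 0;1 83 45 30 0")

```text
t: 15.1
tool_pos: [0.593, 0.1681, 0.2442]
orientation: [2.154, 2.283, 0.006]
force: [0.7, 0.0, -1.2]
opening: 0.0116
gripper_force: 30.0
```

Call:
arm_command(increments="1 0 0 40 0;1 0 0 80 0;1 0 0 110 0;1 0 0 120 0;1 0 0 125 0")

```text
t: 15.6
tool_pos: [0.5899, 0.1667, 0.1146]
orientation: [-2.155, -2.284, 0.005]
force: [0.2, -0.1, -0.8]
opening: 0.0122
gripper_force: 30.0
```

```bash
python3 -c "
from h import *
to(.592,.167,.103,93.5)"
```

```text
t 15.6 pos [0.5899 0.1667 0.1146] yaw 93.3 tilt 0.21 shift [ 0.2  2.2 11.6] turn -0.003 open 0.0122 q6 0.13 F [ 0.2 -0.1 -0.8]
```

Call:
arm_command(increments="1 0 2 5 0;1 0 2 9 0;1 0 2 12 0;1 0 2 12 0;0.55 0 2 12 0")

```text
t: 16.1
tool_pos: [0.5937, 0.1678, 0.1054]
orientation: [2.153, 2.287, 0.001]
force: [-0.3, -0.0, -0.0]
opening: 0.0158
gripper_force: 0.0
```

Call:
arm_command(increments="0.55 0 0 0 0;0.55 0 0 0 0;0.55 0 0 0 0;0.55 0 0 0 0;0.55 0 0 0 0")

```text
t: 16.6
tool_pos: [0.5933, 0.1676, 0.1047]
orientation: [2.154, 2.287, 0.0]
force: [-0.3, -0.2, -0.6]
opening: 0.0416
gripper_force: 0.0
```

Call:
arm_command(increments="0.55 0 0 -20 0;0.55 0 0 -60 0;0.55 0 0 -110 0;0.55 0 0 -150 0;0.55 0 0 -170 0")

```text
t: 17.1
tool_pos: [0.5948, 0.1679, 0.2801]
orientation: [2.151, 2.284, 0.008]
force: [0.0, 0.5, 0.6]
opening: 0.0418
gripper_force: 0.0
```

```bash
python3 -c "
from h import *
to(.474,-.258,.15,111.4)
cv2.imwrite('pics/s5.png',robot.read_camera('scene'))"
```

```text
t 17.1 pos [0.5948 0.1679 0.2801] yaw 93.4 tilt 0.38 shift [-418.  -147.   128.7] turn -0.313 open 0.0418 q6 0.13 F [0.  0.5 0.6]
```

Call:
arm_command(increments="0.5 -42 -15 0 0;0.5 -84 -30 0 0;0.5 -126 -45 0 0;0.5 -168 -60 0 0;0.5 -209 -74 0 0")

```text
t: 17.65
tool_pos: [0.5309, -0.0469, 0.2739]
orientation: [-2.153, -2.287, 0.001]
force: [0.9, 0.1, -0.8]
opening: 0.0463
gripper_force: 0.0
```

Call:
arm_command(increments="0.5 -42 -15 0 -0.08;0.5 -84 -30 0 -0.16;0.5 -126 -45 0 -0.24;0.5 -168 -60 30 -0.31;0.5 -209 -73 60 -0.31")

```text
t: 18.15
tool_pos: [0.4726, -0.2555, 0.2182]
orientation: [1.77, 2.592, 0.0]
force: [0.2, -0.1, 0.2]
opening: 0.0465
gripper_force: 0.0
```

Call:
arm_command(increments="0.5 0 0 40 0;0.5 0 0 70 0;0.5 0 0 90 0;0.5 0 0 100 0;0.5 0 0 100 0")

```text
t: 18.65
tool_pos: [0.4718, -0.2527, 0.1163]
orientation: [-1.773, -2.589, 0.0]
force: [-0.3, 0.4, -0.7]
opening: 0.0466
gripper_force: 0.0
```

```bash
cat >> h.py <<'E'
def chk(x,y,yaw,out):
    to(x,y,.0515,yaw);c=cam('wrist');im=robot.read_camera('wrist')
    P=np.array([x,y,.052]);a=np.radians(yaw);u=np.array([np.cos(a),np.sin(a),0])*.03
    for q in proj('wrist',[P-u,P+u],c): cv2.circle(im,tuple(int(v) for v in q),3,(0,0,255),1)
    crop('',120,0,400,300,1.5,out,im)
E
python3 -c "
from h import *
chk(.474,-.258,111.4,'pics/w6.png')"
```

```text
t 18.65 pos [ 0.4718 -0.2527  0.1163] yaw 111.2 tilt 0.19 shift [-5.9  0.3 64.8] turn -0.003 open 0.0466 q6 -0.96 F [-0.3  0.4 -0.7]
```

View pics/w6.png

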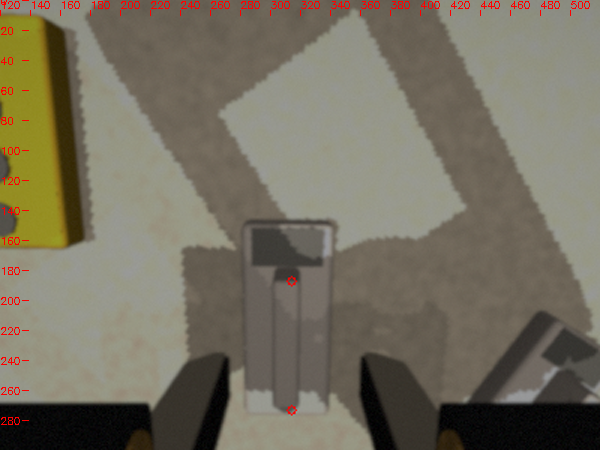

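The fin is at (310,270), about 3 mm left of my projected marks (315,187)-(315,273). I'm correcting for that and grasping C1.

Call:
arm_command(increments="0.5 -6 -3 30 0;0.5 -6 -3 50 0;0.5 -6 -3 60 0;0.5 -6 -3 64 0;0.5 -6 -3 64 0")

```text
t: 19.2
tool_pos: [0.4728, -0.2603, 0.0549]
orientation: [1.774, 2.592, 0.0]
force: [-0.4, 0.5, 0.0]
opening: 0.0467
gripper_force: 0.0
```

Call:
arm_command(increments="1 0 0 0 0;1 0 0 0 0;1 0 0 0 0;1 0 0 0 0;1 0 0 0 0")

```text
t: 19.7
tool_pos: [0.4723, -0.2603, 0.0544]
orientation: [1.775, 2.592, -0.0]
force: [-0.2, -0.2, 1.1]
opening: 0.0117
gripper_force: 30.0
```

Call:
arm_command(increments="1 0 0 0 0;1 0 0 0 0;1 0 0 -30 0;1 0 0 -80 0;1 0 0 -130 0")

```text
t: 20.2
tool_pos: [0.4712, -0.2594, 0.1842]
orientation: [-1.773, -2.589, -0.0]
force: [0.9, -0.4, -2.3]
opening: 0.0116
gripper_force: 30.0
```

Call:
arm_command(increments="1 0 0 -50 0.1;1 0 0 -90 0.2;1 0 0 -90 0.31;1 0 0 -90 0.31;1 0 0 -90 0.31")

```text
t: 20.7
tool_pos: [0.4717, -0.2598, 0.2728]
orientation: [-2.149, -2.289, 0.001]
force: [0.4, 0.0, -1.8]
opening: 0.0121
gripper_force: 30.0
```

```bash
python3 -c "
from h import *
to(.507,.162,.104,93.5)"
```

```text
t 20.7 pos [ 0.4717 -0.2598  0.2728] yaw 93.6 tilt 0.13 shift [418.5  62.2 169.2] turn 0.002 open 0.0121 q6 -0.66 F [ 0.4  0.  -1.8]
```

Call:
arm_command(increments="1 35 5 0 0;1 80 12 0 0;1 125 19 0 0;1 168 25 0 0;1 209 31 0 0")

```text
t: 21.2
tool_pos: [0.4896, -0.0477, 0.2721]
orientation: [-2.148, -2.288, 0.003]
force: [0.4, 1.1, -0.9]
opening: 0.012
gripper_force: 30.0
```

Call:
arm_command(increments="1 45 7 0 0;1 90 14 0 0;1 135 21 0 0;1 175 27 0 0;1 209 31 0 0")

```text
t: 21.7
tool_pos: [0.5079, 0.1629, 0.2719]
orientation: [-2.148, -2.29, 0.004]
force: [0.1, -0.7, -0.9]
opening: 0.012
gripper_force: 30.0
```

Call:
arm_command(increments="1 0 0 20 0;1 0 0 60 0;1 0 0 105 0;1 0 0 140 0;1 0 0 152 0")

```text
t: 22.2
tool_pos: [0.5046, 0.1599, 0.1157]
orientation: [-2.147, -2.286, 0.014]
force: [-0.5, 1.0, -1.7]
opening: 0.012
gripper_force: 30.0
```

```bash
python3 -c "
from h import *
to(.507,.162,.106,93.5)"
```

```text
t 22.2 pos [0.5046 0.1599 0.1157] yaw 93.6 tilt 0.61 shift [2.  2.6 9.6] turn 0.002 open 0.012 q6 0.15 F [-0.5  1.  -1.7]
```

Call:
arm_command(increments="1 0 0 5 0;1 0 0 10 0;1 0 0 14 0;1 0 0 14 0;0.55 0 0 14 0")

```text
t: 22.7
tool_pos: [0.51, 0.1609, 0.1095]
orientation: [2.153, 2.286, 0.003]
force: [0.2, 0.1, 0.6]
opening: 0.0165
gripper_force: 0.0
```

Call:
arm_command(increments="0.55 0 0 0 0;0.55 0 0 0 0;0.55 0 0 0 0;0.55 0 0 0 0;0.55 0 0 0 0")

```text
t: 23.2
tool_pos: [0.5091, 0.1608, 0.1082]
orientation: [2.154, 2.287, 0.0]
force: [0.3, -0.0, -0.1]
opening: 0.042
gripper_force: 0.0
```

Call:
arm_command(increments="0.55 0 0 -20 0;0.55 0 0 -60 0;0.55 0 0 -110 0;0.55 0 0 -150 0;0.55 0 0 -165 0")

```text
t: 23.7
tool_pos: [0.5109, 0.1612, 0.2787]
orientation: [2.151, 2.284, 0.01]
force: [0.2, -0.6, 0.2]
opening: 0.0418
gripper_force: 0.0
```

```bash
python3 -c "
from h import *
to(.605,-.262,.15,81)"
```

```text
t 23.7 pos [0.5109 0.1612 0.2787] yaw 93.4 tilt 0.43 shift [-428.3   67.6  128.7] turn 0.217 open 0.0418 q6 0.15 F [ 0.2 -0.6  0.2]
```

Call:
arm_command(increments="0.5 -42 7 0 0;0.5 -86 13 0 0;0.5 -129 20 0 0;0.5 -172 27 0 0;0.5 -214 34 0 0")

```text
t: 24.2
tool_pos: [0.5556, -0.0525, 0.2722]
orientation: [-2.153, -2.286, 0.001]
force: [0.8, -0.0, -0.4]
opening: 0.0467
gripper_force: 0.0
```

Call:
arm_command(increments="0.5 -42 7 0 0.07;0.5 -86 13 0 0.14;0.5 -129 20 0 0.22;0.5 -172 27 30 0.22;0.5 -214 34 60 0.22")

```text
t: 24.7
tool_pos: [0.6023, -0.2605, 0.2156]
orientation: [2.391, 2.035, 0.001]
force: [0.6, 0.5, -0.2]
opening: 0.0467
gripper_force: 0.0
```

Call:
arm_command(increments="0.5 0 0 40 0;0.5 0 0 70 0;0.5 0 0 90 0;0.5 0 0 98 0;0.5 0 0 98 0")

```text
t: 25.2
tool_pos: [0.6006, -0.2578, 0.1159]
orientation: [-2.389, -2.035, 0.002]
force: [-0.2, -0.5, 0.1]
opening: 0.0465
gripper_force: 0.0
```

```bash
python3 -c "
from h import *
chk(.605,-.262,81,'pics/w7.png')"
```

```text
t 25.2 pos [ 0.6006 -0.2578  0.1159] yaw 80.8 tilt 0.21 shift [-3.6  5.3 64.4] turn -0.003 open 0.0465 q6 -0.32 F [-0.2 -0.5  0.1]
```

View pics/w7.png

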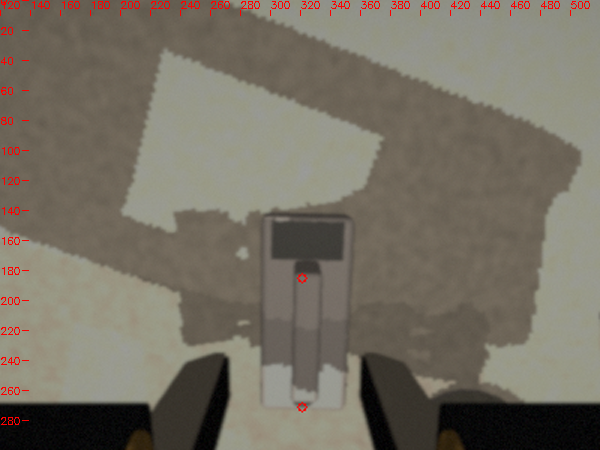

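The fin is at (324,270), about 2 mm right of the marks. I'm shifting and grasping C2.

Call:
arm_command(increments="0.5 -2 7 30 0;0.5 -2 7 50 0;0.5 -2 7 60 0;0.5 -2 7 64 0;0.5 -2 7 64 0")

```text
t: 25.75
tool_pos: [0.6087, -0.2616, 0.0549]
orientation: [2.391, 2.036, 0.001]
force: [-0.2, 0.7, -0.3]
opening: 0.0468
gripper_force: 0.0
```

Call:
arm_command(increments="1 0 0 0 0;1 0 0 0 0;1 0 0 0 0;1 0 0 0 0;1 0 0 0 0")

```text
t: 26.25
tool_pos: [0.6083, -0.2616, 0.0543]
orientation: [2.392, 2.037, -0.0]
force: [-0.3, 0.8, 4.6]
opening: 0.0114
gripper_force: 30.0
```

Call:
arm_command(increments="1 0 0 0 0;1 0 0 0 0;1 0 0 -30 0;1 0 0 -80 0;1 0 0 -130 0")

```text
t: 26.75
tool_pos: [0.6073, -0.2609, 0.1838]
orientation: [-2.389, -2.035, 0.002]
force: [-0.2, 0.4, -1.1]
opening: 0.0115
gripper_force: 30.0
```

Call:
arm_command(increments="1 0 0 -50 -0.1;1 0 0 -90 -0.22;1 0 0 -90 -0.22;1 0 0 -90 -0.22;1 0 0 -90 -0.22")

```text
t: 27.25
tool_pos: [0.6076, -0.2611, 0.2717]
orientation: [-2.153, -2.284, 0.001]
force: [0.4, 0.6, -1.7]
opening: 0.0118
gripper_force: 30.0
```

```bash
python3 -c "
from h import *
to(.422,.157,.106,93.5)"
```

```text
t 27.25 pos [ 0.6076 -0.2611  0.2717] yaw 93.4 tilt 0.19 shift [ 428.  -160.1  166.9] turn -0.002 open 0.0118 q6 -0.54 F [ 0.4  0.6 -1.7]
```

Call:
arm_command(increments="1 35 -13 0 0;1 80 -29 0 0;1 125 -46 0 0;1 168 -63 0 0;1 210 -80 0 0")

```text
t: 27.75
tool_pos: [0.5137, -0.0549, 0.2711]
orientation: [-2.152, -2.283, 0.003]
force: [-0.0, 1.1, 0.2]
opening: 0.0117
gripper_force: 30.0
```

Call:
arm_command(increments="1 44 -16 0 0;1 88 -33 0 0;1 132 -49 0 0;1 175 -65 0 0;1 218 -80 0 0")

```text
t: 28.25
tool_pos: [0.4208, 0.1573, 0.2716]
orientation: [-2.154, -2.284, 0.005]
force: [1.4, 0.4, -1.8]
opening: 0.0123
gripper_force: 30.0
```

Call:
arm_command(increments="1 0 0 20 0;1 0 0 60 0;1 0 0 105 0;1 0 0 140 0;1 0 0 152 0")

```text
t: 28.75
tool_pos: [0.4184, 0.1551, 0.1158]
orientation: [-2.15, -2.282, 0.014]
force: [-0.4, -1.3, -1.1]
opening: 0.0118
gripper_force: 30.0
```

```bash
python3 -c "
from h import *
to(.422,.157,.106,93.5)"
```

```text
t 28.75 pos [0.4184 0.1551 0.1158] yaw 93.4 tilt 0.6 shift [1.7 3.8 9.7] turn -0.002 open 0.0118 q6 0.18 F [-0.4 -1.3 -1.1]
```

Call:
arm_command(increments="1 0 0 5 0;1 0 0 10 0;1 0 0 14 0;1 0 0 14 0;0.55 0 0 14 0")

```text
t: 29.25
tool_pos: [0.4238, 0.1563, 0.1092]
orientation: [2.153, 2.286, 0.002]
force: [0.3, -0.2, -0.2]
opening: 0.016
gripper_force: 0.0
```

Call:
arm_command(increments="0.55 0 0 0 0;0.55 0 0 0 0;0.55 0 0 0 0;0.55 0 0 0 0;0.55 0 0 0 0")

```text
t: 29.75
tool_pos: [0.4229, 0.1561, 0.1081]
orientation: [2.154, 2.287, 0.0]
force: [0.1, 0.4, -0.3]
opening: 0.0422
gripper_force: 0.0
```

Call:
arm_command(increments="0.55 0 0 -20 0;0.55 0 0 -60 0;0.55 0 0 -110 0;0.55 0 0 -160 0;0.55 0 0 -210 0")

```text
t: 30.25
tool_pos: [0.4225, 0.156, 0.32]
orientation: [-2.154, -2.287, -0.0]
force: [1.0, 0.2, 0.1]
opening: 0.0422
gripper_force: 0.0
```

Call:
arm_command(increments="1 -20 30 -30 0;1 -40 60 -60 0;1 -60 80 -60 0;1 -60 80 -60 0;1 -60 80 -60 0")

```text
t: 30.75
tool_pos: [0.5063, 0.1008, 0.3773]
orientation: [-2.154, -2.285, 0.002]
force: [0.7, 0.7, -0.2]
opening: 0.0064
gripper_force: 0.0
```

```bash
python3 -c "
from h import *
to(.48,.42,.37,93.5)
c=cam('wrist');im=robot.read_camera('wrist');im2=robot.read_camera('scene')
crop('',150,0,400,250,1.3,'/tmp/a.png',im);crop('',160,120,340,190,1.53,'/tmp/b.png',im2)
a=cv2.imread('/tmp/a.png')[:,:520];b=cv2.imread('/tmp/b.png')[:,:520];cv2.imwrite('pics/v8.png',np.vstack([a[:305],cv2.resize(b,(520,290))]))"
```

```text
t 30.75 pos [0.5063 0.1008 0.3773] yaw 93.4 tilt 0.09 shift [320.2  -7.5   7.4] turn -0.002 open 0.0064 q6 0.04 F [ 0.7  0.7 -0.2]
```

View pics/v8.png

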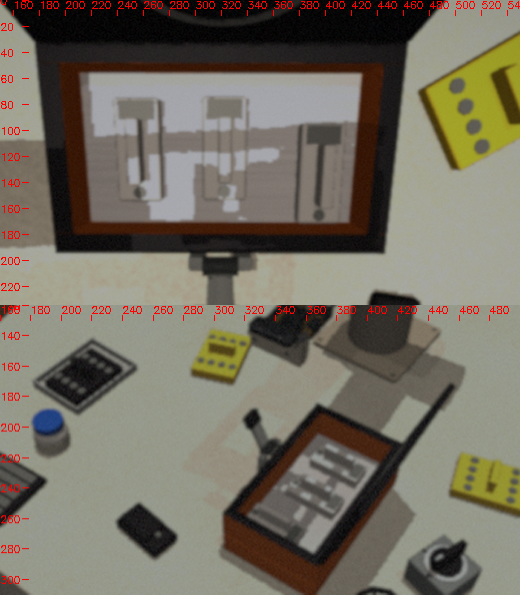

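The wrist half shows three flat cartridges in the chamber. The right one at (395,135) has been nudged toward the clamp-side wall but is still flat and well inside the limits. The scene half shows the rack flat in the tray. Next is the lid: I go over it and push from its outer side.

Call:
arm_command(increments="1 35 0 0 0;1 75 0 0 0;1 115 0 0 0;1 150 0 0 0;1 180 0 0 0")

```text
t: 31.35
tool_pos: [0.494, 0.2832, 0.3779]
orientation: [-2.151, -2.289, 0.0]
force: [0.6, -0.4, -0.1]
opening: 0.0006
gripper_force: 0.0
```

Call:
arm_command(increments="1 35 0 0 0;1 75 0 0 0;1 115 0 0 0;1 140 0 0 0;1 140 0 0 0")

```text
t: 31.85
tool_pos: [0.4847, 0.4239, 0.3769]
orientation: [-2.147, -2.291, 0.002]
force: [0.0, -0.1, -0.7]
opening: 0.0006
gripper_force: 0.0
```

```bash
cat >> h.py <<'E'
def an():
    "TCP in the analyser frame, mm"
    p=np.array(robot.read_state()["tool_pos"]);a=np.radians(93.5);d=p[:2]-[.507,.162]
    print("analyser x",round(1000*(d[0]*np.cos(a)+d[1]*np.sin(a)),1),"y",round(1000*(-d[0]*np.sin(a)+d[1]*np.cos(a)),1),"z",round(1000*p[2],1))
E
python3 -c "
from h import *
an();to(.48,.42,.37,93.5)"
```

```text
analyser x 262.8 y 6.2 z 376.9
t 31.85 pos [0.4847 0.4239 0.3769] yaw 93.7 tilt 0.11 shift [-3.6 -5.   6.9] turn 0.004 open 0.0006 q6 0.57 F [ 0.  -0.1 -0.7]
```

Call:
arm_command(increments="1 0 0 40 0;1 0 0 75 0;1 0 0 90 0;1 -20 0 90 0;1 -45 0 90 0")

```text
t: 32.35
tool_pos: [0.489, 0.3751, 0.2876]
orientation: [-2.152, -2.288, 0.002]
force: [-0.2, -0.5, 0.2]
opening: 0.0004
gripper_force: 0.0
```

Call:
arm_command(increments="1 -20 0 0 0;1 -40 0 0 0;1 -60 0 0 0;1 -80 0 0 0;1 -100 0 0 0")

```text
t: 32.85
tool_pos: [0.4959, 0.2754, 0.29]
orientation: [2.153, 2.287, 0.005]
force: [-0.4, 2.7, 2.7]
opening: 0.0004
gripper_force: 1.4
```

```bash
python3 -c "
from h import *
an();to(.48,.42,.37,93.5);crop('',300,130,240,160,3.3,'pics/s9.png',robot.read_camera('scene'))"
```

```text
analyser x 113.8 y 4.2 z 290.0
t 32.85 pos [0.4959 0.2754 0.29  ] yaw 93.5 tilt 0.17 shift [145.5  -6.9 -79.8] turn -0.001 open 0.0004 q6 0.36 F [-0.4  2.7  2.7]
```

Call:
arm_command(increments="1 -23 0 0 0;1 -45 0 1 0;1 -64 0 7 0;1 -82 0 15 0;1 -99 0 25 0")

```text
t: 33.4
tool_pos: [0.5017, 0.1769, 0.2641]
orientation: [2.154, 2.287, 0.003]
force: [-0.2, 2.9, 0.4]
opening: 0.0007
gripper_force: 1.1
```

Call:
arm_command(increments="1 -15 0 13 0;1 -28 0 27 0;1 -40 0 43 0;1 -49 0 60 0;1 -57 0 78 0")

```text
t: 33.9
tool_pos: [0.5052, 0.1193, 0.1837]
orientation: [-2.154, -2.287, -0.0]
force: [0.8, 2.0, 0.8]
opening: 0.0007
gripper_force: 0.8
```

```bash
python3 -c "
from h import *
an();to(.48,.42,.37,93.5);crop('',300,130,240,160,3.3,'pics/s9.png',robot.read_camera('scene'))"
```

```text
analyser x -42.5 y 4.4 z 183.7
t 33.9 pos [0.5052 0.1193 0.1837] yaw 93.4 tilt 0.01 shift [ 301.7   -7.2 -186.3] turn -0.001 open 0.0007 q6 0.07 F [0.8 2.  0.8]
```

View pics/s9.png

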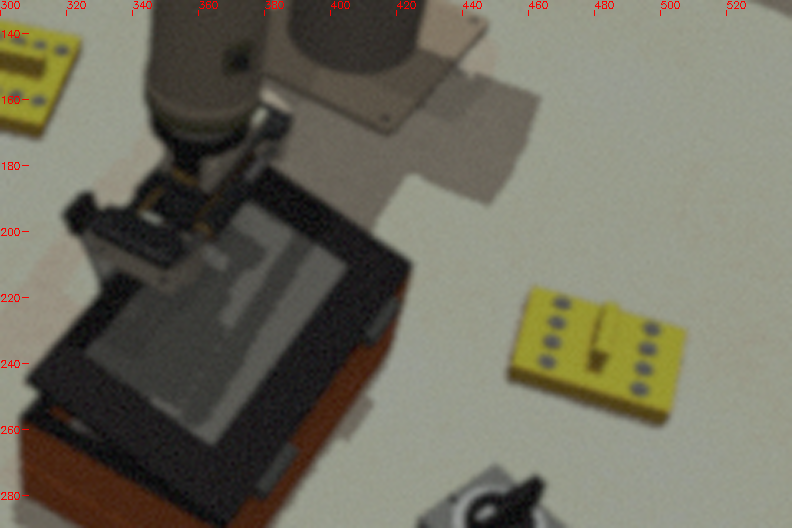

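The lid lies nearly shut, about 15° open, with its free edge near (308,245). The fingers are on it and the clamp is at the left. Pressing down.

Call:
arm_command(increments="1 -3 0 12 0;1 -4 0 23 0;1 -4 0 30 0;1 -4 0 35 0;1 -4 0 38 0")

```text
t: 34.45
tool_pos: [0.5055, 0.1162, 0.1471]
orientation: [2.153, 2.287, -0.0]
force: [-11.3, -1.5, 26.5]
opening: 0.0001
gripper_force: 13.4
```

Call:
arm_command(increments="1 0 0 2 0;1 0 0 2 0;1 0 0 2 0")

```text
t: 34.75
tool_pos: [0.5055, 0.1162, 0.1472]
orientation: [2.153, 2.287, 0.0]
force: [-10.3, -2.8, 16.3]
opening: 0.0004
gripper_force: 8.2
```

Call:
arm_command(increments="1 0 0 -40 0;1 0 0 -85 0;1 0 0 -115 0;1 0 0 -115 0;1 -30 4 -115 0")

```text
t: 35.25
tool_pos: [0.5118, 0.0887, 0.2615]
orientation: [2.149, 2.29, 0.005]
force: [-0.7, -0.4, -0.1]
opening: 0.0006
gripper_force: 0.0
```

Call:
arm_command(increments="1 -40 0 0 0;1 -80 0 0 0;1 -110 0 0 0;1 -125 0 0 0;1 -125 0 0 0")

```text
t: 35.75
tool_pos: [0.5187, -0.0396, 0.2595]
orientation: [-2.156, -2.284, 0.001]
force: [-0.2, 0.5, -0.1]
opening: 0.0006
gripper_force: 0.0
```

```bash
python3 -c "
from h import *
an();to(.48,.42,.37,93.5);im=robot.read_camera('wrist');c=cam('wrist')
a=np.radians(93.5)
def W(x,y,z): return [.507+(x*np.cos(a)-y*np.sin(a))/1e3,.162+(x*np.sin(a)+y*np.cos(a))/1e3,z/1e3]
for q in proj('wrist',[W(-104,0,122),W(-150,0,186),W(-95,160,122),W(-95,-160,122)],c): cv2.circle(im,tuple(int(v) for v in q),3,(0,0,255),1)
crop('',120,0,400,300,2,'pics/w10.png',im)"
```

```text
analyser x -201.9 y 0.6 z 259.5
t 35.75 pos [ 0.5187 -0.0396  0.2595] yaw 93.3 tilt 0.04 shift [ 461.1  -12.2 -110.4] turn -0.003 open 0.0006 q6 -0.23 F [-0.2  0.5 -0.1]
```

View pics/w10.png

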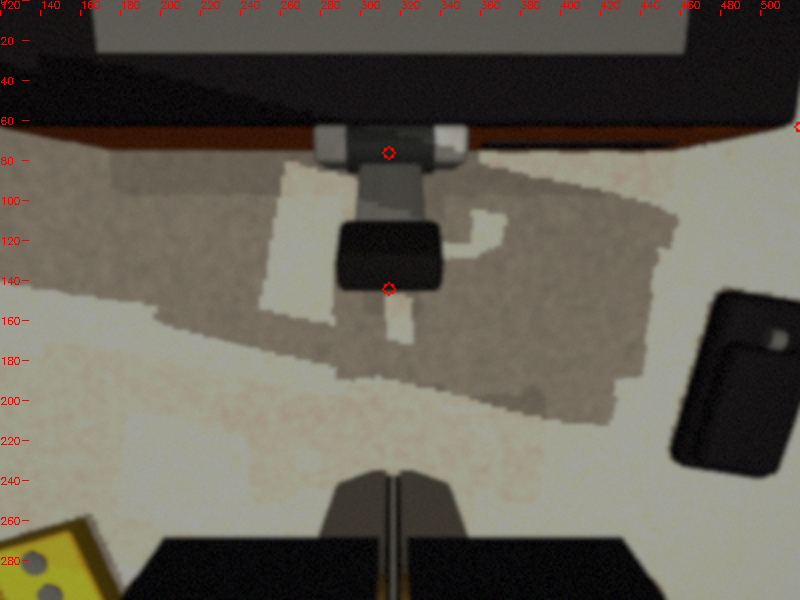

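The picture shows the clamp pivot at (313,76) and the rubber end's tip at (313,144), both right on my projections, with the fingers lined up. Swinging the clamp over.

Call:
arm_command(increments="1 0 0 35 0;1 0 0 60 0;1 0 0 60 0;1 20 0 60 0;1 40 0 60 0")

```text
t: 36.3
tool_pos: [0.5168, 0.0028, 0.2014]
orientation: [2.153, 2.287, 0.001]
force: [0.3, -5.1, 4.3]
opening: 0.0003
gripper_force: 2.9
```

Call:
arm_command(increments="1 20 0 0 0;1 39 0 -4 0;1 60 0 -7 0;1 80 0 0 0;1 89 0 5 0")

```text
t: 36.8
tool_pos: [0.5117, 0.0928, 0.1969]
orientation: [2.15, 2.288, 0.004]
force: [1.6, -0.8, 1.8]
opening: 0.0004
gripper_force: 0.8
```

Call:
arm_command(increments="1 8 0 8 0;1 13 0 15 0;1 17 0 22 0;1 20 0 29 0;1 21 0 33 0")

```text
t: 37.3
tool_pos: [0.5097, 0.1111, 0.1616]
orientation: [-2.154, -2.287, 0.001]
force: [-9.9, -4.5, 31.3]
opening: 0.0003
gripper_force: 15.6
```

```bash
python3 -c "
from h import *
an();to(.48,.42,.37,93.5);cv2.imwrite('pics/s11.png',robot.read_camera('scene'))"
```

```text
analyser x -51.0 y 0.4 z 161.6
t 37.3 pos [0.5097 0.1111 0.1616] yaw 93.4 tilt 0.03 shift [ 310.1  -11.3 -208.4] turn -0.001 open 0.0003 q6 0.06 F [-9.9 -4.5 31.3]
```

The clamp's top face is 14.6 mm above its pivot with a firm reaction, so it is down. Next is the isolator.

Call:
arm_command(increments="1 0 0 -35 0;1 0 0 -80 0;1 0 0 -120 0;1 0 0 -140 0;1 30 0 -140 0")

```text
t: 37.85
tool_pos: [0.51, 0.139, 0.3061]
orientation: [2.155, 2.279, 0.006]
force: [-0.4, -0.1, -0.5]
opening: 0.0004
gripper_force: 0.0
```

Call:
arm_command(increments="0.5 40 1 0 0;0.5 85 2 0 0;0.5 130 4 0 0;0.5 175 6 0 0;0.5 210 8 0 0")

```text
t: 38.35
tool_pos: [0.5028, 0.3531, 0.301]
orientation: [-2.153, -2.287, 0.002]
force: [-0.2, 0.2, 0.4]
opening: 0.0359
gripper_force: 0.0
```

Call:
arm_command(increments="0.5 35 0 0 0;0.5 66 0 0 0;0.5 66 0 0 0;0.5 66 0 0 0;0.5 66 0 0 0")

```text
t: 38.85
tool_pos: [0.4997, 0.416, 0.3015]
orientation: [2.155, 2.286, -0.002]
force: [0.3, 0.6, 0.4]
opening: 0.0463
gripper_force: 0.0
```

Run:
```python
from h import *
to(.499,.417,.30,93.5)
im=robot.read_camera('wrist');c=cam('wrist');cv2.imwrite('pics/w12.png',im)
# orthorectify at bar-top height, 2 mm cells, centred on the estimate (rows: -world x.., cols: world y)
def ortho(z,n=61,s=.002):
    g=[[.499+(n//2-i)*s, .417+(n//2-j)*s, z] for i in range(n) for j in range(n)]
    p=proj('wrist',g,c).astype(np.float32).reshape(n,n,2)
    return cv2.remap(im,p[...,0],p[...,1],cv2.INTER_LINEAR)
o=cv2.cvtColor(ortho(.101),cv2.COLOR_BGR2GRAY)
print(o.shape,np.percentile(o,[1,10,25,50,75,90,99]))
for r in o[::2]: print(''.join(' .:-=+*#%@'[min(9,int(v)//22)]*1 for v in r))
```

```text
t 38.85 pos [0.4997 0.416  0.3015] yaw 93.4 tilt 0.07 shift [ 1.1 -0.7  1.5] turn -0.002 open 0.0463 q6 0.56 F [0.3 0.6 0.4]
(61, 61) [  6.  17.  69. 101. 141. 153. 155.]
============================-:  .:-=+++=..-===-:.   .:=+****=
==============================-:.............   .:-==***#****
================+=============+****++=-::....:-===+===+**#***
================++==+========+**#####********+==========+****
=============---============+*#####***********+==========+***
===========::----:::--=======+*#####*****#******==========+**
=========-::-----------::::--=++**#**************+==========+
========-:::-----------------:..:-=++**************==========
+=======:.:------------======:   .:::--===+*********+========
*+=====-.::-------==++++++++-.   :==:.-=========+****+=======
***+===:.:-----=++++==-::...    .==-.:-===========*****======
#***==-.::---=+++=-:.          .-=-.:=++=========+******+====
****==:.:---=+++-.              ... :=+*+========*********===
****=:.:---=++=:                     :=**+======+**********+=
##*+-:::--=++=:                       :*#*======************+
[... 292 characters left out ...]
==****************
=::-=+=-----=+++-.                 .:=+++===*****************
+:-==+=------=+++=-.            ..-=++=====+**************+==
*--=++=---::::-=+++-         ::-==++=---===************+=====
#*+=====-:----:---=-       .-++++=========+*********+========
##*#****++============-:.  :-----::-======********+==========
#***#*#####****++========-:::::::::::-===+****+==============
**###*####**######****++==-:::::-:::::-==***+================
*#*##########*####*##*###**==--::::::::-++===================
********#*####*#**#*#*##*#**+=======---======================
#####***#***#**##*##########*++==============================
*#*######*###****#*###########*++============================
```

Run:
```python
from h import *
from scipy.optimize import differential_evolution as DE
im=cv2.GaussianBlur(cv2.cvtColor(cv2.imread('pics/w12.png'),cv2.COLOR_BGR2GRAY),(3,3),0).astype(np.float32);c=cam('wrist')
# sample lines just inside / just outside both bar ends (35 mm from the axis, half width 7), top face z=.101
t=np.linspace(-5,5,6);r=np.linspace(29,33,4)
ins=np.array([(s*a,b) for s in(1,-1) for a in r for b in t]);out=np.array([(s*38.5,b) for s in(1,-1) for b in t]+[(s*a,q*10.5) for s in(1,-1) for q in(1,-1) for a in (31,34)])
def smp(v,l):
    a=np.radians(v[2]);p=np.c_[v[0]+(l[:,0]*np.cos(a)-l[:,1]*np.sin(a))/1e3,v[1]+(l[:,0]*np.sin(a)+l[:,1]*np.cos(a))/1e3,np.full(len(l),.101)]
    q=proj('wrist',p,c).astype(np.float32);return cv2.remap(im,q[None,:,0],q[None,:,1],1)[0]
f=lambda v: float(smp(v,ins).mean()-np.minimum(smp(v,out),70).mean())
for s in range(2):
    d=DE(f,[(.485,.51),(.41,.434),(-30,5)],seed=s,maxiter=80);print(d.x.round(4),round(d.fun,1))
to(.497,.422,.30,167)
```

```text
[  0.4976   0.423  -14.8349] -43.8
[  0.4975   0.423  -14.5074] -43.8
t 38.9 pos [0.4999 0.4158 0.3019] yaw 93.4 tilt 0.03 shift [ 6.3 -2.5  1.9] turn -1.285 open 0.0466 q6 0.56 F [ 0.4 -0.7 -0.2]
```

Call:
arm_command(increments="0.5 7 -2 20 -0.14;0.5 7 -2 40 -0.28;0.5 7 -2 60 -0.42;0.5 7 -2 70 -0.56;0.5 7 -2 80 -0.7")

```text
t: 39.4
tool_pos: [0.4973, 0.4225, 0.2213]
orientation: [-1.233, -2.889, 0.001]
force: [0.1, -0.8, 0.6]
opening: 0.0468
gripper_force: 0.0
```

Call:
arm_command(increments="0.5 0 0 10 -0.14;0.5 0 0 20 -0.28;0.5 0 0 30 -0.42;0.5 0 0 40 -0.55;0.5 0 0 50 -0.55")

```text
t: 39.9
tool_pos: [0.4976, 0.4229, 0.172]
orientation: [0.408, 3.115, 0.0]
force: [-0.5, 0.0, 0.4]
opening: 0.0465
gripper_force: 0.0
```

```bash
python3 -c "
from h import *
to(.4975,.423,.096,165.3)"
```

```text
t 39.9 pos [0.4976 0.4229 0.172 ] yaw 165.1 tilt 0.03 shift [ 0.1  0.1 76. ] turn -0.004 open 0.0465 q6 -0.68 F [-0.5  0.   0.4]
```

Call:
arm_command(increments="0.5 0 0 30 0;0.5 0 0 55 0;0.5 0 0 68 0;0.5 0 0 73 0;0.5 0 0 75 0", grip_force=30)

```text
t: 40.4
tool_pos: [0.4973, 0.4238, 0.0972]
orientation: [0.411, 3.114, 0.0]
force: [-0.3, -0.4, 0.9]
opening: 0.0462
gripper_force: 0.0
```

Call:
arm_command(increments="1 0 0 0 0;1 0 0 0 0;1 0 0 0 0;1 0 0 0 0;1 0 0 0 0")

```text
t: 40.9
tool_pos: [0.4966, 0.4184, 0.0983]
orientation: [-0.41, -3.113, 0.018]
force: [-10.4, -26.1, 18.9]
opening: 0.0139
gripper_force: 30.0
```

Call:
arm_command(increments="1 0 0 0 0;1 0 0 0 0;1 0 0 0 0.1;1 0 0 0 0.2;1 0 0 0 0.3")

```text
t: 41.4
tool_pos: [0.4962, 0.4175, 0.0983]
orientation: [-0.878, -3.016, 0.02]
force: [-14.3, -34.4, 25.1]
opening: 0.0138
gripper_force: 30.1
```

```bash
python3 -c "
from h import *
to(.4975,.423,.096,165.3);print(robot.read_state()['wrist_torque'])"
```

```text
t 41.4 pos [0.4962 0.4175 0.0983] yaw 147.6 tilt 0.74 shift [1.9 5.3 2.2] turn -0.31 open 0.0138 q6 -0.38 F [-14.3 -34.4  25.1]
[-6.2248258   2.3048626   0.28484914]
```

Call:
arm_command(increments="1 -1 -3 -1 0.05;1 -2 -6 -2 0.1;1 -2 -6 -2 0.2;1 -2 -6 -2 0.3;1 -2 -6 -2 0.3")

```text
t: 41.9
tool_pos: [0.4953, 0.416, 0.0985]
orientation: [1.317, 2.852, -0.006]
force: [0.6, -7.9, -2.2]
opening: 0.0136
gripper_force: 30.0
```

```bash
python3 -c "
from h import *
to(.4965,.417,.098,165.3);print(robot.read_state()['wrist_torque'])"
```

```text
t 41.9 pos [0.4953 0.416  0.0985] yaw 130.4 tilt 0.21 shift [-0.   1.6  0.5] turn -0.608 open 0.0136 q6 -0.08 F [ 0.6 -7.9 -2.2]
[-1.25682144 -0.07602474 -0.06293746]
```

Call:
arm_command(increments="1 0 -1 0 0.12;1 0 -1 0 0.24;1 0 -1 0 0.36;1 0 -1 0 0.45;1 0 -1 0 0.45")

```text
t: 42.4
tool_pos: [0.4938, 0.4153, 0.0984]
orientation: [1.919, 2.487, -0.008]
force: [-4.1, -8.1, 0.6]
opening: 0.0142
gripper_force: 30.0
```

Call:
arm_command(increments="1 0 0 0 0.08;1 0 0 0 0.16;1 0 0 0 0.2;1 0 0 0 0.2;1 0 0 0 0.2")

```text
t: 42.9
tool_pos: [0.4931, 0.4152, 0.0984]
orientation: [2.154, 2.287, -0.01]
force: [-7.7, -9.4, 3.5]
opening: 0.0137
gripper_force: 30.0
```

```bash
python3 -c "
from h import *
to(.4965,.417,.098,165.3);print(robot.read_state()['wrist_torque'])"
```

```text
t 42.9 pos [0.4931 0.4152 0.0984] yaw 93.4 tilt 0.35 shift [1.6 3.5 0.4] turn -1.255 open 0.0137 q6 0.56 F [-7.7 -9.4  3.5]
[-1.69233779  1.14574037 -0.03461449]
```

Call:
arm_command(increments="1 0 0 0 0.04;1 0 0 0 0.07;1 0 0 0 0.07;1 0 0 0 0.07")

```text
t: 43.3
tool_pos: [0.4929, 0.4152, 0.0984]
orientation: [2.233, 2.21, -0.01]
force: [-7.9, -9.7, 3.8]
opening: 0.0139
gripper_force: 30.0
```

```bash
python3 -c "
from h import *
to(.4965,.417,.098,165.3);print(robot.read_state()['wrist_torque'],robot.read_state()['joint_torque'])"
```

```text
t 43.3 pos [0.4929 0.4152 0.0984] yaw 89.4 tilt 0.37 shift [1.9 3.6 0.4] turn -1.324 open 0.0139 q6 0.63 F [-7.9 -9.7  3.8]
[-1.75862003  1.38053837  0.01254501] [ 1.41711228e+00 -6.46006107e+01 -5.11761868e+01  1.18899018e+00
 -4.58663687e+00  6.10716012e-02]
```

Call:
arm_command(increments="1 0 0 0 0.03;1 0 0 0 0.06;1 0 0 0 0.08;1 0 0 0 0.08;1 0 0 0 0.08")

```text
t: 43.8
tool_pos: [0.4929, 0.4155, 0.0985]
orientation: [2.318, 2.12, -0.009]
force: [-8.5, -7.9, 3.5]
opening: 0.0144
gripper_force: 30.9
```

```bash
python3 -c "
from h import *
to(.4965,.417,.098,165.3);print(robot.read_state()['wrist_torque'])"
```

```text
t 43.8 pos [0.4929 0.4155 0.0985] yaw 84.9 tilt 0.33 shift [1.8 3.4 0.5] turn -1.404 open 0.0144 q6 0.71 F [-8.5 -7.9  3.5]
[-1.43934521  1.3047085   0.59255272]
```

The torque jumped to 0.6 N m, so the handle is at its stop. Releasing and lifting.

Call:
arm_command(increments="0.5 0 0 0 0;0.5 0 0 0 0;0.5 0 0 0 0;0.5 0 0 0 0;0.5 0 0 0 0")

```text
t: 44.3
tool_pos: [0.495, 0.4174, 0.0993]
orientation: [2.319, 2.119, 0.001]
force: [0.8, 0.0, -0.9]
opening: 0.0451
gripper_force: 0.0
```

Call:
arm_command(increments="0.5 0 0 -20 0;0.5 0 0 -60 0;0.5 0 0 -105 0;0.5 0 0 -150 0;0.5 0 0 -200 0")

```text
t: 44.8
tool_pos: [0.4943, 0.4169, 0.3001]
orientation: [-2.319, -2.119, 0.002]
force: [0.8, -0.3, 0.1]
opening: 0.0466
gripper_force: 0.0
```

Call:
arm_command(increments="0.5 0 0 0 0;0.5 0 0 0 0;0.5 0 0 0 0")

```text
t: 45.1
tool_pos: [0.4943, 0.417, 0.2975]
orientation: [-2.319, -2.119, 0.003]
force: [-0.6, 0.0, -0.5]
opening: 0.0468
gripper_force: 0.0
```

Run:
```python
from h import *
to(.4965,.417,.3,165.3)
im=robot.read_camera('wrist');c=cam('wrist');cv2.imwrite('pics/w13.png',im);cv2.imwrite('pics/s13.png',robot.read_camera('scene'))
n=61;s=.002
g=[[.496+(n//2-i)*s,.417+(n//2-j)*s,.101] for i in range(n) for j in range(n)]
p=proj('wrist',g,c).astype(np.float32).reshape(n,n,2);o=cv2.cvtColor(cv2.remap(im,p[...,0],p[...,1],1),cv2.COLOR_BGR2GRAY)
for r in o[::2]: print(''.join(' .:-=+*#%@'[min(9,int(v)//22)] for v in r))
# change in the scene view since the clamp was pressed / other bodies, at rack and fixtures
a,b=cv2.imread('pics/scene0.png'),cv2.imread('pics/s13.png')
for nm,q in dict(mouse=(256,267),wheel=(407,321),jar=(192,202)).items():
    x,y=q;print(nm,cv2.absdiff(a[y-20:y+20,x-25:x+25],b[y-20:y+20,x-25:x+25]).mean().round(1))
```

```text
t 45.1 pos [0.4943 0.417  0.2975] yaw 84.8 tilt 0.12 shift [ 0.2  2.2 -2.5] turn -1.404 open 0.0468 q6 0.71 F [-0.6  0.  -0.5]
==============================:...........::..   .:=*********
==============================+**++=--::..  ..:-====+********
================+===+========+**##*###*****+=========+***##**
============================++*#######******+==========+*##**
===========::--:::---=======+*#*####*##*******==========+****
=========-.::-------::::---=*****#*##**********+==========+**
=========:.:-----------------::.-++*************+===========*
========:.:------------------:..:-======++********+==========
+======-.::--------==+++++++++=================+***+=========
*+=====:.:------=++++===------==+++*+=============***+=======
*+====-.:-----=+++=-:.         ..-=+**+==========+****+======
*=====:.:---=+++=:.                :+*#*=========*******=====
*====:.::--=+++-.                   .=***=======+********+===
**+=-.::---+++-.                     .-=++=====+***********+=
**+=:.::--=-..                         .::::::-*****##******+
+==-.::---=.                           :--=
[... 277 characters left out ...]
---=+++=:.             .-+***+===+***********#****+
*-::--------:--=+++==-:.     ..:-+*#*+=====**************+===
**=-::::::-:-----==+++++=====+++++*+======+***********+======
*##****+=--::::::-:--==========---========**********+========
**#**#**#*****+=======----:-::---::-=====+***#***++==========
**#*######*#####*****+==-::::::::-::-====*****+==============
**#######*##**#**####*****==--:::::::--=***+=================
#*****#******######*####**+=======--::-++====================
#**#****#**###*#**#####**#**+================================
##*###*#*###****###***####*#**++==========================-:.
**#*#*##*#***#**##**#***##*##**+==========================:::
mouse 6.3
wheel 21.3
jar 7.9
```

Run:
```python
from h import *
b=cv2.imread('pics/s13.png',0)
p=proj('scene',[[.519,-.425,.028]]).astype(int)[0]
m=(b[135:200,175:255]<60).astype(np.uint8);k,l,st,ce=cv2.connectedComponentsWithStats(m);i=1+st[1:,4].argmax()
print(p,st[i],ce[i]+[175,135]); a=cv2.imread('pics/s5.png',0);print(cv2.absdiff(a[135:200,175:255],b[135:200,175:255]).mean())
a=cv2.imread('pics/s11.png',0)
print(robot.read_state()['force'].round(2) if hasattr(robot.read_state()['force'],'round') else '')
```

```text
[215 165] [ 15  14  50  37 873] [214.11340206 167.01947308]
3.8463461538461536
[ 0.82  0.14 -0.65]
```

The rack is unchanged in the tray, at (214,167) against the expected (215,165). Handing in.

```bash
python3 -c "
from plant import robot
print(robot.close_job())"
```

```text
the job is handed in; nothing more can be done
None
```

I handed the job in at about 45 s of the 210 s allowed, with no verdict returned: the rack is flat in the tray, all three cartridges are in the chamber, the lid is shut, the clamp is down and the isolator is turned to its stop.

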